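# Release a balm tin and trap it on the dispenser

## Robot

A 6-joint arm with a two-finger parallel gripper is mounted at the origin on a cart in front of the work surface, level with it; the furniture and walls round the work are solid. World frame = base frame: x ahead of the robot, y to its left, z up, the work surface at z = 0. Lengths are in mm, angles in rad, forces in N, time in s.
With the tool pointing down it reaches from about 275 to 825 mm from the base axis. Payload 4.9 kg.
Tool frame: the origin (TCP) lies midway between the tips of the shut fingers; the grasp point (between the pads) lies 19 mm behind it; z points along the fingers, y is the direction in which the jaws open and shut (so a half turn about z gives the same grasp; the last joint's range is limited). The gripper opens to 85 mm and grips with 20 to 120 N. Pads are 22 mm wide; open, the fingers measure 114 mm over their backs; the gripper's body (76 mm by 85 mm) begins 54 mm behind the grasp point. The pads swing forward as they close: fully open they stand 13 mm farther back than shut.
Start: joints at [-1.296, 0.326, -0.193, 1.052, 0, 1.437], TCP at [218.643, -504.692, 231.281] pointing down, gripper open.
Joint ranges: [-2.65, 2.65], [-0.97, 1.79], [-1.3, 1.35], [-1.93, 2.1], [-1.47, 1.37], [-3.14, 3.14]. Speed limits (rad/s): [2.57, 2.57, 3.14, 3.14, 3.14, 3.14].

## Interface

Orientations are given as a rotation vector (axis times angle).
In Python, from cell import sensors, cams, env gives the robot as it stands.
- The arm moves only by the shell command python3 -m jog 'ROWS'. ROWS is JSON, a list of rows, each a list of 7 numbers: the shift along the tool's x, y, z in m, then the turn, a rotation vector about the tool's x, y, z in degrees, then the finger opening in m, from 0 to 0.0854. A call has 1 to 5 rows; each row shifts and turns the pose as measured when the row begins, along the tool's axes as they then stand; what a row does not reach is not made up. A row lasts 1/8 s, in which the tool goes at most 62.5 mm and 10.7 degrees, less where a joint would pass 70% of its speed; a pose out of reach is approached as far as the arm can. A call with a gripper value outside its range is refused whole. The fingers move at their own pace and stop on an object; the grip force is fixed at half the most. Time passes only in rows, so rows that do not move let the fingers close. It gives the time, the measured TCP pose, the force and the opening at its end, in the units of the state.
- sensors.sense(): the state, without advancing time (a new reading comes with each control period).
- cams.grab_frame(name): name is "side" or "top" or "wrist"; returns a dict with "image" (400x640x3 uint8, red, green, blue), "fx", "fy", "cx", "cy" (pixels), "rvec" (rotation vector, rad) and "tvec" (3), from world to camera coordinates, as OpenCV has them. Camera axes: x right, y down, z forward; pixel columns grow to the right and rows downward; lengths in mm; the calibration is good to about 2 mm. A picture is of the moment at which its call begins. There is no depth.
- env.hand_in(): hands the job in, once; it reports no verdict.
Trained networks look in the newest picture that a camera, given by its name, has taken for a name from the list of things; names that differ only in an ending like _2 or _b are one class to them, and where a whole thing is asked for, a point or a joint stands for the part that bears it (a point fixed in the world has none). Each returns a list of dicts, best first, with "p" (0 to 1); they miss things now and then, are a little off and sometimes report something else, mostly with a low value. They report only what shows in the picture. A call takes as long as a camera call. They do not tell look-alikes from the thing itself.
- cams.search_frame(thing, camera): "bbox" ([left, top, width, height] in pixels, round what is visible of it).
The state is a dict: "time": time; "joint_positions": joint angles; "qvel": joint speeds; "joint_efforts": joint torques, N m; "tcp_pos": TCP position; "tool_rot": TCP orientation; "wrist_force": force on the tool from outside, world axes, zero at the start; "wrist_torque": the same for the moment, N m; "width": finger opening in mm.
Only numpy, scipy, OpenCV 4.12 (cv2) and the standard library are available. Lean on these libraries where they do the work, as an engineer would, in place of code of your own. Each camera call takes 0.05 s, during which the arm holds its last target. There are 200 camera calls.

## Task

Press the metal key of the wooden spring dispenser fully down with one fingertip, having the other finger ready in front of the round tin so that the tin pops forward against that finger and does not slide off the tray. Finish while holding it so: one finger keeps the key down, the other keeps the tin trapped, flat on the tray. Do not grasp or lift the tin, and leave everything else standing where it is.

Things in the scene. Friction and masses are not known exactly. Their poses are not given: they have to be found in the camera images.
- tray: wooden spring dispenser, fixed. Origin on the table under the tin's starting centre; z up; the tin is ejected along -x (roughly toward the robot), the key is on the +y side. Floor top at z=22 mm, from x=-65 (open front edge, no lip; bare table beyond) to +80 mm; side walls at y=+-47 to 52, 40 mm high, x=-50 to +85; back wall 50 mm high
- key_top (a point): centre of the metal key's top face, 34 mm (tray x) by 26 mm (tray y), at x=-75, y=+69 mm of the tray; 42 mm above the table when up, 30 mm when fully down. The key sits in a fixed wooden housing block 70x42 mm about the same centre, its top 28 mm above the table
- catch (a point): fixed point of the tray in the open space in front of the tin, on its path: x=-75, y=0, z=30 mm of the tray, so 69 mm from the key's centre, level with the pressed key and 30 mm ahead of the tin's front edge. Nothing else stands above 22 mm here (x<-50 mm, y=-52 to +48 mm); the finger may stand anywhere within 20 mm of it along tray y
- gate (a point): fixed point on the tray's floor where the gate comes out (x=-46.8, y=0, z=22 mm): a metal bar 42 mm wide along y and 4 mm thick, part of the key, standing 9 mm above the floor and holding the tin back. It sinks as the key is pressed and lets the tin go after about 9 to 10 mm; if the key is let go it comes up again, under the tin
- key (a joint): downward travel of the key in m: 0 up, 0.012 fully down against its stop. A spring returns it when let go: about 2 N to start and 4 N at full travel, plus up to about 2 N of rubbing at the gate
- pusher (a joint): forward travel in m of the black spring pusher behind the tin: 0 at the start, 0.085 at its end. It pushes the tin toward tray -x with about 2.5 N (2 N after 40 mm), damped: an unhindered tin moves at 0.1 to 0.2 m/s and is shoved off the front edge in about half a second
- tin: the round balm tin in the dispenser, 89 mm diameter, 32 mm high, about 0.1 kg, origin at the centre of its underside. It lies on the tray's floor (top 54 mm above the table) between pusher and gate, its front edge about 45 mm from the tray's origin toward -x
- spare_tin: a second, identical balm tin (90 mm diameter, 32 mm high) that stands directly on the table beside the dispenser; not part of the job; origin at the centre of its underside
- pinch_pot: small speckled grey pot, 53 mm wide, 38 mm high; bystander; origin at the centre of its underside
- tulip_cup: pink tulip-shaped ceramic cup, 86 mm wide, 101 mm high; bystander; origin at the centre of its underside
- egg_cup: small pink egg cup, 50 mm wide, 31 mm high; bystander; origin at the centre of its underside
- jar: clear glass jar candle, 76 mm wide, 90 mm high; bystander; origin at the centre of its underside
There are look-alikes about, which are no part of the job. Leave any turquoise or yellow look-alike of the tin alone.

How it is judged (in metres and radians):
On the way:
1. a finger has pressed the key down and the tin has popped out past the gate (value of joint key above 0.008 m and contact force between the fingers and key above 0.5 N and x of tin in the frame of tray below -0.005 m), for 0.1 s.
At the end, for the whole second after the job is handed in: The fingers hold the key down (more than 8 of its 12 mm) and touch the tin (more than 0.3 N); the tin lies still and flat on the tray's floor, 5 to 50 mm forward of its start; the bystanders are within 15 mm of where they stood (all of step 1 and x of tin in the frame of tray above -0.05 m and z of tin in the frame of tray between 0.017 and 0.027 m and angle between tin's own z axis and vertical below 0.12 rad and contact force between the fingers and tin above 0.3 N and linear speed of tin below 0.02 m/s and distance of each of spare_tin, pinch_pot, tulip_cup, egg_cup, jar from where it was at the start of the episode below 0.015 m); the arm keeps its last pose, push and grip.
It fails at once if the tin slid away, more than 55 mm forward (x of tin in the frame of tray below -0.055 m).
It fails at once if the tin is lifted or tipped (z of tin in the frame of tray above 0.034 m or angle between tin's own z axis and vertical above 0.35 rad).
It fails at once if a bystander is moved (distance of any of spare_tin, pinch_pot, tulip_cup, egg_cup, jar from where it was at the start of the episode above 0.03 m).
It also fails if it takes over 32 s, if anything falls off the work surface, if the arm or the gripper's body presses on something with over 40 N, if the wrist force passes 120 N, or if a joint passes its speed limit or range.

## Working session

There is one attempt and no reset: what is moved stays moved. The work goes in short steps, Python scripts to look and compute and a shell command to move; the robot and the scene stay as the last step left them, time stands still between calls to the robot, and variables do not carry over. Pictures are saved under pics/ and viewed, about 8 in all and at most 12, crops included, and the job is handed in when it is done.

```bash
mkdir -p pics
cat > h.py <<'E'
import numpy as np, cv2
from cell import sensors, cams, env
def grab(n):
    f=cams.grab_frame(n); K=np.array([[f['fx'],0,f['cx']],[0,f['fy'],f['cy']],[0,0,1.]])
    R=cv2.Rodrigues(np.array(f['rvec'],float))[0]; t=np.array(f['tvec'],float); return f['image'],K,R,t
def save(im,p): cv2.imwrite(p,np.ascontiguousarray(im[...,::-1]))
def proj(c,P): _,K,R,t=c; q=(np.atleast_2d(P)@R.T+t)@K.T; return q[:,:2]/q[:,2:]
def back(c,uv,z):
    _,K,R,t=c; d=R.T@np.linalg.inv(K)@np.array([*uv,1.]); o=-R.T@t; return o+d*(z-o[2])/d[2]
E
python3 - <<'E'
from h import *
ims=[]
for n in ['top','side']:
    c=grab(n); ims.append(c[0]); print(n,c[1][0,0],-c[2].T@c[3])
    for th in ['tray','tin','key','key_top','gate','spare_tin','tulip_cup','egg_cup','jar','pinch_pot']:
        print(th,[(r['bbox'],round(r['p'],2)) for r in cams.search_frame(th,n)[:3]])
    save(c[0],f'pics/{n}0.png')
print(sensors.sense())
E
```

```text
top 459.47293994368437 [ 286.32494529   40.6172929  1741.42849564]
tray [([280.6, 153.1, 41.0, 56.2], 0.56)]
tin [([247.3, 177.6, 21.2, 25.1], 0.96), ([296.7, 162.5, 20.3, 22.6], 0.87), ([394.3, 230.8, 26.9, 29.0], 0.59)]
key [([233.2, 140.7, 14.4, 14.6], 0.72), ([284.4, 193.6, 9.7, 13.2], 0.45)]
key_top [([284.4, 190.6, 9.0, 11.2], 0.59), ([284.5, 154.3, 38.6, 54.2], 0.31)]
gate [([283.6, 152.7, 39.7, 55.4], 0.69)]
spare_tin [([325.2, 162.9, 21.7, 23.8], 0.59)]
tulip_cup [([208.0, 159.2, 22.2, 25.9], 0.9), ([283.3, 153.9, 39.0, 52.2], 0.36)]
egg_cup [([270.2, 159.4, 17.9, 16.2], 0.69)]
jar [([437.4, 163.5, 21.3, 22.0], 0.69)]
pinch_pot [([230.4, 139.9, 14.9, 18.8], 0.7), ([297.0, 156.2, 9.2, 5.1], 0.35)]
side 502.0633653153346 [ 155.3916658  1214.62799963  628.11647095]
tray [([266.0, 198.1, 74.5, 44.4], 0.76)]
tin [([275.7, 236.7, 36.1, 31.6], 0.73), ([283.6, 193.1, 30.9, 26.1], 0.67), ([409.9, 172.8, 29.2, 18.3], 0.62)]
key [([260.8, 223.3, 19.4, 16.0], 0.69), ([294.1, 188.0, 29.8, 16.3], 0.68), ([315.5, 213.3, 16.5, 15.9], 0.61)]
key_top [([317.9, 215.2, 13.2, 15.2], 0.68), ([272
[... 315 characters left out ...]
 21.7, 24.2], 0.88)]
{'time': 1.1, 'joint_positions': array([-1.29617784e+00,  3.26201827e-01, -1.92601200e-01,  1.05201019e+00,
        2.66770134e-05,  1.43656487e+00]), 'qvel': array([ 0.00104953,  0.00105167,  0.00151887, -0.00042541,  0.00030444,
       -0.00020565]), 'joint_efforts': array([ 3.12091051e-04, -4.43338609e+01,  2.62759852e+01,  1.21978530e-03,
       -3.50889604e-05, -3.94289657e-06]), 'tcp_pos': array([ 218.66053889, -504.67986126,  231.27938319]), 'tool_rot': array([-3.07615970e+00, -6.37752508e-01, -3.99399286e-05]), 'wrist_force': array([-0.11345911, -0.11225846,  0.28302683]), 'wrist_torque': array([ 0.01756342,  0.00585275, -0.01608321]), 'width': 85.60369126322762}
```

View pics/top0.png

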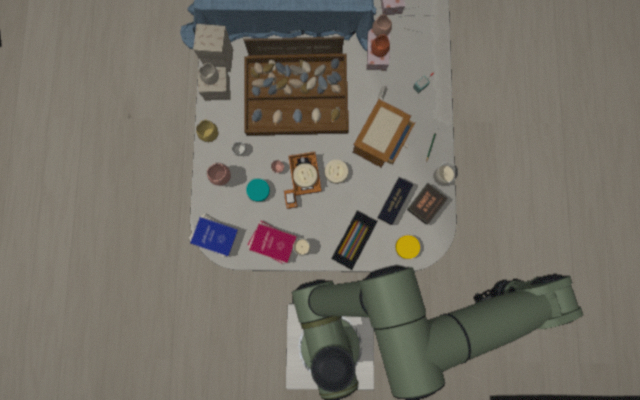

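View pics/side0.png

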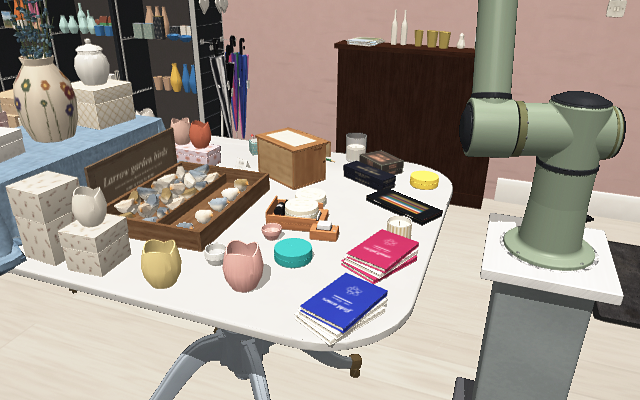

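Top view: dispenser with cream tin at (306,175) and key at (291,199). The look-alikes are the spare tin at (337,171), teal tin at (258,190) and yellow tin at (408,247). I choose the one in the wooden tray and check it in one crop.

Run:
```python
from h import *
a=grab('top');b=grab('side')
A=cv2.resize(a[0][145:215,260:350],None,fx=8.8,fy=8.4,interpolation=cv2.INTER_CUBIC)[:, :]
A=cv2.resize(a[0][145:215,280:325],(385,599),interpolation=cv2.INTER_CUBIC)
B=cv2.resize(b[0][185:250,260:345],(410,314),interpolation=cv2.INTER_CUBIC)
im=np.zeros((599,795,3),np.uint8); im[:,:385]=A; im[:314,385:]=B; save(im,'pics/c1.png')
for uv in [(306,175),(291,199)]: print(back(a,uv,54 if uv[0]>300 else 42))
```

```text
[625.41796224  95.49378503  54.        ]
[535.78949282 150.51547263  42.        ]
```

View pics/c1.png

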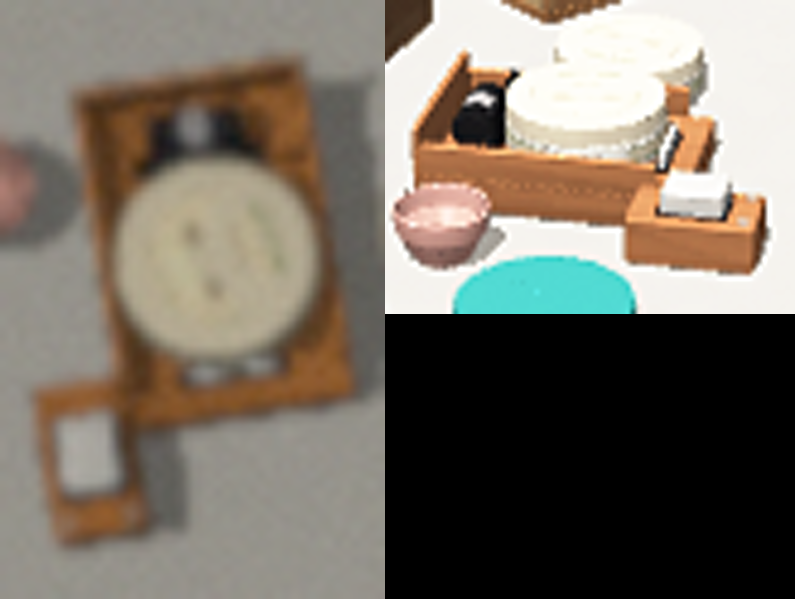

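The crop confirms it: cream tin in the tray at (217,258), metal key at (90,455), front right corner at (353,395). I now fit the tray pose.

Run:
```python
from h import *
from scipy.optimize import least_squares
a=grab('top');b=grab('side')
L=np.array([[0,0,54],[-75,69,42],[-65,-52,22],[-110,90,28],[-110,48,28],[-40,90,28],[85,52,50],[85,-52,50]],float)
U=np.array([(217,258),(90,455),(353,395),(62,545),(150,525),(35,395),(75,92),(303,60)],float)/(385/45)+[280,145]-.5
Ls=np.array([[-75,69,42],[-110,90,28],[-40,90,28],[-110,90,0]],float)
Us=np.array([(695-385,187),(753-385,225),(628-385,203),(748-385,273)],float)/4.824+[260,185]-.5
def W(p,l): c,s=np.cos(p[2]),np.sin(p[2]); return np.c_[p[0]+c*l[:,0]-s*l[:,1],p[1]+s*l[:,0]+c*l[:,1],l[:,2]]
f=lambda p:np.r_[(proj(a,W(p,L))-U).ravel(),(proj(b,W(p,Ls))-Us).ravel()]
r=least_squares(f,[620,95,.1],x_scale=[1,1,.01],loss='soft_l1');p=r.x
print(p,np.degrees(p[2]));print(f(p).reshape(-1,2).round(1))
print('only top',least_squares(lambda p:(proj(a,W(p,L))-U).ravel(),p,x_scale=[1,1,.01]).x)
print('key,catch',W(p,np.array([[-75,69,30],[-75,0,30.],[-75,34.5,30]])))
for th,z in [('spare_tin',16),('egg_cup',16),('tulip_cup',50),('pinch_pot',20)]:
    q=max(cams.search_frame(th,'top'),key=lambda d:d['p'])['bbox']; print(th,back(a,(q[0]+q[2]/2,q[1]+q[3]/2),z))
s=sensors.sense(); R=cv2.Rodrigues(s['tool_rot'])[0]; print(R.round(3))
```

```text
[6.26720700e+02 9.88767075e+01 1.74595775e-01] 10.003601024066906
[[ 0.2 -0. ]
 [ 0.1 -0. ]
 [ 0.9  0.1]
 [-0.5 -0. ]
 [ 0.3  0.5]
 [-0.1 -0.6]
 [-0.3  0. ]
 [ 0.2 -0.6]
 [ 0.  -1.6]
 [ 0.2  0.7]
 [-1.3  2.6]
 [ 1.   0.5]]
only top [6.26398645e+02 9.92973903e+01 1.74661627e-01]
key,catch [[540.87494221 153.79943388  30.        ]
 [552.8609372   85.84845211  30.        ]
 [546.8679397  119.823943    30.        ]]
spare_tin [641.62432835 -23.57513632  16.        ]
egg_cup [667.26822192 201.84967103  16.        ]
tulip_cup [619.40471149 413.59806047  50.        ]
pinch_pot [729.60838981 353.18678631  20.        ]
[[ 0.918  0.398 -0.   ]
 [ 0.398 -0.918  0.   ]
 [ 0.    -0.    -1.   ]]
```

Tray pose: (626.6, 99.0), yaw 10°. Pressing TCP is about (547,120). I turn the tool +13.4° so that its x lies along tray x, then travel high.

```bash
python3 -m jog '[[0,0,0,0,0,6.7,0.058],[0,0,0,0,0,6.7,0.058],[0.036,-0.0465,0,0,0,0,0.058],[0.036,-0.0465,0,0,0,0,0.058],[0.036,-0.0465,0,0,0,0,0.058]]'; python3 -m jog '[[0.036,-0.0465,0,0,0,0,0.058],[0.036,-0.0465,0,0,0,0,0.058],[0.036,-0.0465,0,0,0,0,0.058],[0.036,-0.0465,0,0,0,0,0.058],[0.036,-0.0465,0,0,0,0,0.058]]'
```

```text
time: 2.12
tcp_pos: [302.9, -349.6, 230.7]
tool_rot: [3.129, 0.25, 0.002]
wrist_force: [1.0, -0.5, 0.8]
width: 58.1
time: 2.75
tcp_pos: [448.0, -83.6, 231.8]
tool_rot: [3.127, 0.246, 0.009]
wrist_force: [0.7, -0.4, 0.4]
width: 57.9
```

```bash
python3 -m jog '[[0.033,-0.046,0,0,0,-0.9,0.058],[0.033,-0.046,0,0,0,0,0.058],[0.033,-0.046,0,0,0,0,0.058],[0.033,-0.046,0,0,0,0,0.058],[0,0,0.06,0,0,0,0.058]]'
python3 - <<'E'
from h import *
c=grab('wrist'); save(c[0],'pics/w1.png'); s=sensors.sense(); print(s['tcp_pos'],s['tool_rot'],s['width'])
p=np.array([626.6,99,.1746])
cc,ss=np.cos(p[2]),np.sin(p[2])
for l in [(0,0,54),(-75,69,42),(-110,90,28),(-110,48,28),(-40,90,28),(-65,-52,22),(-75,0,30),(85,52,50)]:
    P=np.array([p[0]+cc*l[0]-ss*l[1],p[1]+ss*l[0]+cc*l[1],l[2]]); print(l,proj(c,P).round(0))
E
```

```text
time: 3.38
tcp_pos: [557.1, 131.5, 176.2]
tool_rot: [3.123, 0.281, 0.034]
wrist_force: [0.4, -0.8, -1.2]
width: 57.6
[548.83947141 129.25037907 165.19214729] [3.12233594 0.27836616 0.00517483] 57.98773553229249
(0, 0, 54) [[364. 120.]]
(-75, 69, 42) [[289. 196.]]
(-110, 90, 28) [[271. 223.]]
(-110, 48, 28) [[310. 223.]]
(-40, 90, 28) [[269. 159.]]
(-65, -52, 22) [[404. 181.]]
(-75, 0, 30) [[356. 192.]]
(85, 52, 50) [[305.  12.]]
```

View pics/w1.png

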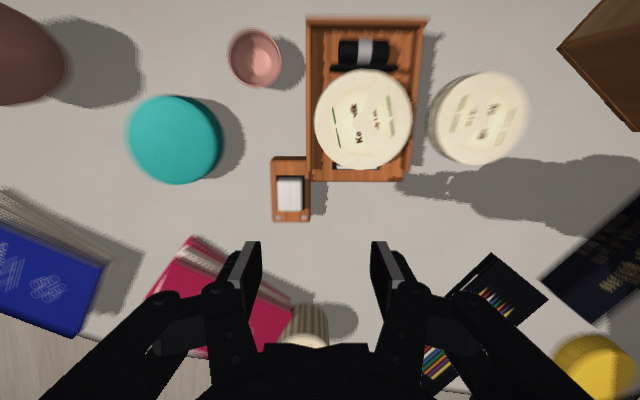

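Wrist view: projected tin (364,120) and key (289,196) match the visible ones (363,119) and (290,194), so the pose is good. Now I descend over the key.

```bash
python3 -m jog '[[-0.0035,0.009,0.03,0,0,0,0.058],[0,0,0.04,0,0,0,0.058],[0,0,0.03,0,0,0,0.058],[0,0,0,0,0,0,0.058]]'
python3 - <<'E'
from h import *
s=sensors.sense(); print(s['tcp_pos'],s['tool_rot'],s['width'],s['wrist_force'])
a=grab('side');b=grab('wrist')
A=cv2.resize(a[0][170:250,250:350],(500,400),interpolation=cv2.INTER_CUBIC)
B=cv2.resize(b[0][100:300,220:460],(240,200))
im=np.zeros((400,740,3),np.uint8);im[:,:500]=A;im[:200,500:]=B;save(im,'pics/s2.png')
R=cv2.Rodrigues(s['tool_rot'])[0];d=np.array([626.6,99,0])-s['tcp_pos']; 
c,q=np.cos(.1746),np.sin(.1746); e=-d; print('tray xy of tcp',c*e[0]+q*e[1],-q*e[0]+c*e[1])
E
```

```text
time: 3.92
tcp_pos: [544.7, 118.1, 62.4]
tool_rot: [3.122, 0.278, -0.004]
wrist_force: [-0.8, 0.2, 0.4]
width: 57.8
[544.66815999 118.14416975  62.41643587] [ 3.12204516  0.27799036 -0.00435334] 57.779964983461376 [-0.75510066  0.20943693  0.40439948]
tray xy of tcp -77.36054201767169 33.08583052267289
```

View pics/s2.png

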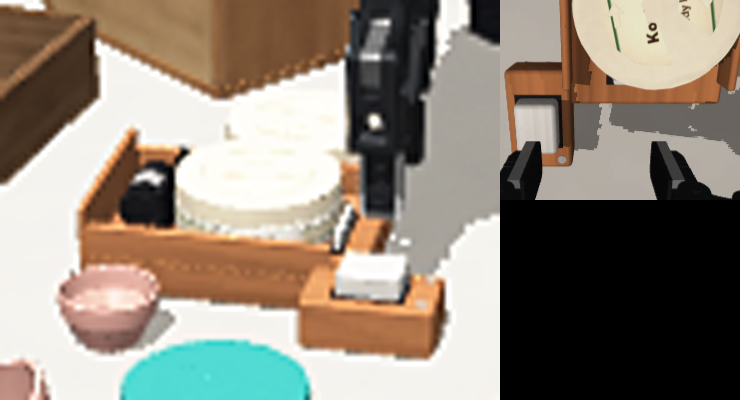

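Side crop: the near finger's tip (380,215) hangs over the key (372,265), about 25 mm above it and a few mm toward the front. I shift 2 mm and come down to touch.

```bash
python3 -m jog '[[0.003,-0.0015,0.012,0,0,0,0.058],[0,0,0.006,0,0,0,0.058],[0,0,0,0,0,0,0.058]]';python3 -m jog '[[0,0,0.004,0,0,0,0.058],[0,0,0,0,0,0,0.058]]'
```

```text
time: 4.4
tcp_pos: [552.9, 120.7, 49.3]
tool_rot: [3.122, 0.278, 0.013]
wrist_force: [-0.3, -0.2, -0.8]
width: 57.9
time: 4.65
tcp_pos: [553.1, 120.7, 45.5]
tool_rot: [3.122, 0.278, 0.014]
wrist_force: [-0.5, -0.0, -0.7]
width: 57.9
```

```bash
python3 -m jog '[[-0.006,0,0,0,0,0,0.058],[0,0,0,0,0,0,0.058]]';python3 -m jog '[[0,0,0.004,0,0,0,0.058],[0,0,0,0,0,0,0.058]]'
```

```text
time: 4.9
tcp_pos: [546.6, 119.6, 45.5]
tool_rot: [3.122, 0.278, 0.014]
wrist_force: [0.2, 0.0, -0.6]
width: 57.8
time: 5.15
tcp_pos: [546.7, 119.5, 41.4]
tool_rot: [3.122, 0.278, 0.014]
wrist_force: [-0.6, 0.9, 0.1]
width: 58.0
```

```bash
python3 -m jog '[[0,0,0.003,0,0,0,0.058],[0,0,0,0,0,0,0.058]]';python3 -m jog '[[0,0,0.003,0,0,0,0.058],[0,0,0,0,0,0,0.058]]'
```

```text
time: 5.4
tcp_pos: [546.8, 119.5, 38.1]
tool_rot: [3.122, 0.278, 0.014]
wrist_force: [-0.2, 0.1, 0.7]
width: 58.2
time: 5.65
tcp_pos: [547.1, 119.6, 35.2]
tool_rot: [3.122, 0.278, 0.015]
wrist_force: [0.0, -0.1, 1.2]
width: 58.1
```

```bash
python3 -m jog '[[0,0,0.003,0,0,0,0.058],[0,0,0,0,0,0,0.058]]'
python3 - <<'E'
from h import *
a=grab('side');b=grab('wrist')
A=cv2.resize(a[0][170:250,250:350],(500,400),interpolation=cv2.INTER_CUBIC)
B=b[0][100:300,220:460]
im=np.zeros((400,740,3),np.uint8);im[:,:500]=A;im[:200,500:]=B;save(im,'pics/s3.png')
print(np.mean([sensors.sense()['wrist_force']],0))
E
```

```text
time: 5.9
tcp_pos: [547.2, 119.6, 32.3]
tool_rot: [3.122, 0.278, 0.015]
wrist_force: [-0.5, -0.4, 1.5]
width: 57.8
[0.41293825 0.44149904 1.11788232]
```

View pics/s3.png

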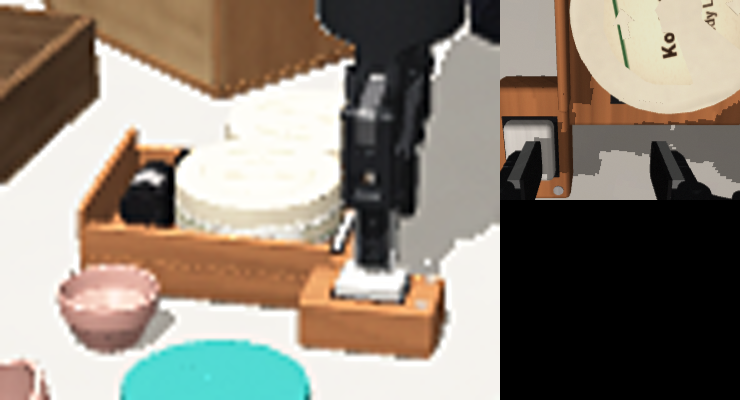

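Side crop: the near fingertip sits on the middle of the key (375,265), and the far finger stands in front of the tin. Pressing through.

```bash
python3 -m jog '[[0,0,0.005,0,0,0,0.058],[0,0,0.004,0,0,0,0.058],[0,0,0.003,0,0,0,0.058],[0,0,0.002,0,0,0,0.058]]';  python3 -m jog '[[0,0,0.001,0,0,0,0.058]]'
```

```text
time: 6.5
tcp_pos: [547.3, 120.0, 24.3]
tool_rot: [3.124, 0.279, 0.018]
wrist_force: [-8.3, -3.6, 24.5]
width: 58.0
time: 6.62
tcp_pos: [547.4, 119.8, 25.0]
tool_rot: [3.124, 0.279, 0.019]
wrist_force: [-3.3, -2.2, 10.7]
width: 58.4
```

Run:
```python
from h import *
a=grab('side');b=grab('wrist');c=grab('top')
A=cv2.resize(a[0][170:250,250:350],(500,400),interpolation=cv2.INTER_CUBIC)
B=b[0][100:300,220:460]
im=np.zeros((400,740,3),np.uint8);im[:,:500]=A;im[:200,500:]=B;im[200:,500:]=cv2.resize(c[0][140:220,270:318],(240,200));save(im,'pics/s4.png')
for i in range(4):
    grab('wrist'); s=sensors.sense(); print(s['time'],s['tcp_pos'].round(1),s['wrist_force'].round(1))
```

```text
6.825 [547.3 119.9  24.7] [-5.3 -2.5 17.8]
6.875 [547.4 119.9  24.7] [-5.3 -3.2 18.5]
6.925 [547.3 119.9  24.7] [-6.5 -2.8 18.3]
6.975 [547.3 119.9  24.7] [-5.6 -2.  16.9]
```

View pics/s4.png

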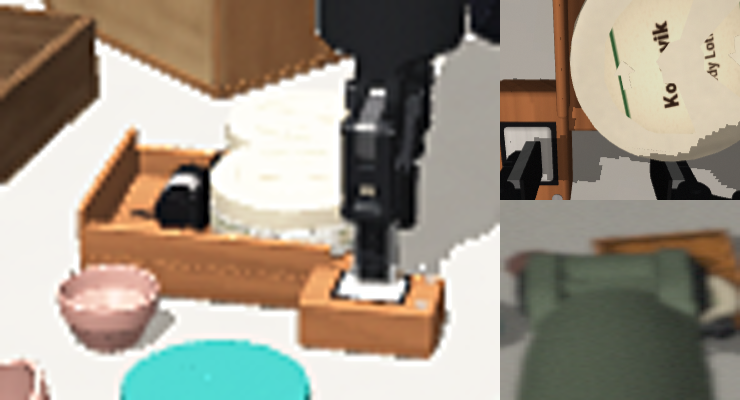

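The key is level with its housing. The tin has come about 20 mm forward, lies flat against the far finger, and the forces are steady. Handing in.

```bash
python3 -c "
from cell import env;print(env.hand_in())"
```

```text
the job is handed in; nothing more can be done
None
```

I pressed the key fully down with one fingertip. The tin popped out about 20 mm and stopped against the other finger. The job was handed in holding that pose, at about 7 s of the 32 s allowed, and no verdict was reported.

- **Key:** in the last pictures the key is pressed down level with its wooden housing. Pushing down, the arm bottomed out at 24.5 N, then held steady at about 18 N.
- **Tin:** it lies flat on the tray floor against the finger, with a steady 5–6 N sideways force at the wrist. I did not measure the force on the tin by itself.
- **Bystanders:** the spare tin and egg cup look unmoved in the last side picture. The arm hid part of the final top view, so I did not re-measure any bystander's position.
- **Disagreement on the way:** one move went about 5 mm too far forward, and I corrected it before touching the key.

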